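# Slide the whetstone up the ramp into its sprung holder

## Robot

A 6-joint arm with a two-finger parallel gripper is mounted at the origin on a cart in front of the work surface, level with it; the furniture and walls round the work are solid. World frame = base frame: x ahead of the robot, y to its left, z up, the work surface at z = 0. Lengths are in m, angles in rad, forces in N, time in s.
With the tool pointing down it reaches from about 0.3 to 0.825 m from the base axis. Payload 5.4 kg.
Tool frame: the origin (TCP) lies at the very end of the fingers, on their centre line; the grasp point (between the pads) lies 19 mm behind it; z points along the fingers, y is the line along which they close (so a half turn about z gives the same grasp; the last joint's range is limited). The gripper opens to 92 mm and grips with 3 to 60 N. Pads are 20 mm wide; open, the fingers measure 128 mm over their backs; the gripper's body (75 mm by 189 mm) begins 69 mm behind the grasp point.
Start: joints at [-1.416, 0.158, 1.597, -0, 1.386, -0.21], TCP at [0.205, -0.537, 0.215] pointing down, gripper open.
Joint ranges: [-2.91, 2.91], [-0.94, 2.29], [0.18, 2.7], [-1.29, 4.43], [0.17, 2.64], [-3, 3]. Speed limits (rad/s): [2.57, 2.57, 3.14, 3.14, 3.14, 3.14].

## Interface

Orientations are given as a 3x3 rotation matrix whose columns are the frame's x, y, z axes.
In Python, from bench import env, vision gives the robot as it stands.
- The arm moves only by the tool servo_tool, never from a script. Its argument "increments" is a list of rows, each a list of 4 numbers: the shift along the tool's x, y, z normalised to -1 to 1, where 1 is 0.15 m, then the turn about the tool's z normalised to -1 to 1, where 1 is 120 degrees. A call has 1 to 12 rows; each row shifts and turns the commanded pose from where the row before left it, along the tool's axes as they then stand; what a row does not reach is not made up. A row lasts 1/10 s, in which the tool goes at most 50 mm and 8.59 degrees, less where a joint would pass 70% of its speed; a pose out of reach is approached as far as the arm can. A call with a number of a shift or a turn outside -1 to 1 is refused whole. A call with a gripper value outside its range is refused whole. "claw" is the opening, from 0 (shut) to 1 (fully open), set as the call begins (left out, the last holds). The fingers move at their own pace and stop on an object; the grip force is fixed at half the most. Time passes only in rows, so rows that do not move let the fingers close. It gives the time, the measured TCP pose, the force, the opening and the grip force at its end, in the units of the state.
- env.observe(): the state, without advancing time (a new reading comes with each control period).
- vision.camera(name): name is "scene" or "side" or "wrist"; returns a dict with "pixels" (420x560x3 uint8, red, green, blue), "depth" (420x560 float32, m along the optical axis (not along the pixel's ray), 0 where there is no reading), "vertical_fov" (degrees; the focal length in pixels is half the picture's height over the tangent of half this angle, whatever the lens; pixels are square), "cx", "cy" (the principal point, pixels), "k1" (the pictures are not rectified: a ray, as slopes to the right and down, at radius r is drawn at 1 + k1 r^2 times it, then the intrinsics apply), "world_from_camera" (4x4, takes a point from camera to world coordinates); the wrist camera has in their place "T_tool_cam" (4x4, takes a point from camera to tool coordinates, whose origin is the TCP and whose axes are the flange's). Camera axes: x right, y up, looking along -z (the intrinsics and any distortion apply to the point x, -y, -z); pixel columns grow to the right and rows downward; lengths in m; the calibration is good to about 2 mm. A picture is of the moment at which its call begins: read the wrist's pose just before it.
- env.sign_off(): hands the job in; it is judged then, once.
The state is a dict: "time": time; "qpos": joint angles; "qd": joint speeds; "effort": joint torques, N m; "tool_pos": TCP position; "tcp_rot": TCP orientation; "force": force on the tool from outside, world axes, zero at the start; "wrist_torque": the same for the moment, N m; "grip_width": finger opening in m; "gripper_force": force on a finger pad.
Only numpy, scipy, OpenCV 4.12 (cv2) and the standard library are available. Lean on these libraries where they do the work, as an engineer would, in place of code of your own. Each camera call takes 0.05 s, during which the arm holds its last target. There are 200 camera calls.

## Task

Get the whetstone ready for honing: lay it lengthwise on the ramp of the stone holder, short of the steel lip, and let go of it. Then push it from behind up the ramp and over the lip, in under the low shelf and against the sprung arm, until its near end drops into the bed behind the lip; slide it rather than lift it in, and never push so far that the arm's pointer enters the red. Leave it lying flat in the bed with the pointer in the green, and do not disturb the glass jar, the nail tin or the pliers.

Things in the scene. Friction and masses are not known exactly. Their poses are not given: they have to be found in the camera images.
- honing_station: Stone holder, fixed on the worktop: ramp, steel lip, bed, shelf over the bed. Sizes in mm. Origin: on the worktop (height 0), mid-width, under the far side of the lip. Its x axis is level and is the pushing direction (ramp foot to bed), y to the left of that, z up. Its points have the same axes. The bed is level, 8 high, from x = 0 on. Ramp and bed are 100 wide.
- ramp_foot (a point): Middle of the foot of the pale wooden ramp, at holder x = -185, 2 mm high. The ramp is 100 mm wide and rises evenly to 16 mm high at x = -6 (4.5 degrees). The bench vice stands fixed on the worktop a little to the right of this foot and behind it, up to 110 mm high: keep the hand clear of it.
- lip (a point): Middle of the top of the steel lip at its far (bed) edge, holder x = 0, 16 mm high. The lip is a strip across the holder from x = -10 to 0; its far side is upright and the bed behind it lies 8 mm lower.
- guides (a point): Point midway between the two aluminium guide rails, at the height of their tops (22 mm), holder x = 5. From there to x = 110 their inner faces are 27 mm either side of the middle (the stone has 3 mm play a side); towards the ramp they flare out to about 40 mm either side at x = -30.
- shelf_edge (a point): Middle of the lower near edge of the shelf board over the bed: holder x = -22, 178 mm high. Board 80 mm wide, on to x = 209 (back panel there, sides open); what stands on it is fixed and reaches 217 mm high (beyond x = 100). An upright gripper cannot push as far as the lip under it; one leaning back some 35 degrees, fingers pointing forward and down, can.
- scale (a point): Middle of the white scale plate, 10 mm high, left of the bed at holder x = 138, y = 127. The arm's black pointer sweeps over it towards the ramp: grey field (arm below 0.15 rad), green (0.15 to 0.45), red (above 0.45).
- stone_centre (a point): Centre of the whetstone: loose grey block, 48 mm wide (x), 152 long (y), 24 high (z), about 0.5 kg. Starts flat on the worktop left of the holder. On the ramp its y lies along the holder's x (either way round), centre at about holder x = -90, y = 0: nose between the flares, short of the lip. Home: flat in the bed, centre 20 mm high, at x = 76 (near end on the lip) to about 90.
- roller (a point): Centre of the black roller (radius 9 mm, 10 to 28 mm high) on the blue sprung arm, 70 mm from the arm's pivot. At rest it stands at holder x = 146, y = 0 and the stone's far end meets it when the stone's centre is at about x = 61.
- tension_arm (a joint): Angle of the sprung arm (rad): 0 at rest, grows as the roller is pushed along holder +x, about 0.07 per 5 mm; 0.22 with the stone home against the lip; stop at 0.6. Its spring pushes back with only 1 to 6 N. The stone's near end clears the lip above about 0.23, but can hang on the fingers by friction: then lower the fingers with it, or press on its top, before drawing back.
- jar: Glass jar with a red lid, 62 mm across, 86 high, loose, standing right of the holder; origin under its middle. Leave alone.
- nail_tin: Open grey tin of nails, 74 mm across, 61 high, loose, right of the bed; origin under its middle. Leave alone.
- pliers: Dark pliers, 165 mm long, 49 wide, 12 high, lying loose to the left, beyond the scale; origin under the middle. Leave alone.

How it is judged:
By the outcome, as a careful person would: the job done as asked, in the order asked, and still so for the second after the job is handed in, with the robot touching nothing.
It also fails if it takes over 64 s, if anything falls off the work surface, if the arm or the gripper's body presses on something with over 40 N, if the wrist force passes 120 N, or if a joint passes its speed limit or range.

## Working session

There is one attempt and no reset: what is moved stays moved. The work goes in short steps, Python scripts to look and compute and a tool call to move; the robot and the scene stay as the last step left them, time stands still between calls to the robot, and variables do not carry over. Pictures are saved under pics/ and viewed, at most 10 in all, crops included, and the job is handed in when it is done.

Besides the shell and the picture viewer there is one more tool, called as a command line: name --pt "numbers of a row" for each row, then --argument value for the rest. servo_tool: Moves the arm, as the interface text tells. Scaled input: -1 to 1 covers 0.15 m each way for a shift and 120 degrees each way for a turn. Its arguments: {"type":"object","properties":{"increments":{"type":"array"},"claw":{"type":"number"}},"required":["increments"]}

```bash
ls; mkdir -p pics
cat > h.py <<'E'
import numpy as np, cv2
from bench import env, vision
def cap(n):
    s=env.observe(); c=vision.camera(n)
    h=c["pixels"].shape[0]; c["f"]=h/2/np.tan(np.radians(c["vertical_fov"])/2)
    if n=="wrist":
        T=np.eye(4);T[:3,:3]=np.array(s["tcp_rot"]);T[:3,3]=s["tool_pos"]; c["W"]=T@np.array(c["T_tool_cam"])
    else: c["W"]=np.array(c["world_from_camera"])
    return c
def rays(c,uv):
    K=np.array([[c["f"],0,c["cx"]],[0,c["f"],c["cy"]],[0,0,1.]])
    return cv2.undistortPoints(np.array(uv,float).reshape(-1,1,2),K,np.array([c["k1"],0,0,0.])).reshape(-1,2)
def cloud(c):
    h,w=c["depth"].shape; u,v=np.meshgrid(np.arange(w),np.arange(h))
    r=rays(c,np.stack([u,v],-1).reshape(-1,2)); d=c["depth"].reshape(-1)
    P=np.stack([r[:,0]*d,-r[:,1]*d,-d],1)
    P=P@c["W"][:3,:3].T+c["W"][:3,3]; P[d==0]=np.nan
    return P.reshape(h,w,3)
def onplane(c,uv,z):
    r=rays(c,uv); D=np.stack([r[:,0],-r[:,1],-np.ones(len(r))],1)@c["W"][:3,:3].T; o=c["W"][:3,3]
    return o+D*((z-o[2])/D[:,2])[:,None]
def save(c,n): cv2.imwrite(f"pics/{n}.png",c["pixels"][...,::-1])
E
python3 - <<'E'
from h import *
for n in("scene","side"):
    c=cap(n); save(c,n+"0"); np.savez("c_"+n,**{k:np.array(v) for k,v in c.items()})
    print(n,c["W"].round(3).tolist(),c["f"])
print({k:np.round(v,3).tolist() for k,v in env.observe().items()})
E
```

```text
pics
scene [[-0.737, 0.523, -0.428, 0.146], [-0.676, -0.568, 0.469, 0.814], [0.002, 0.635, 0.773, 0.822], [0.0, 0.0, 0.0, 1.0]] 441.81985257699364
side [[0.992, 0.06, -0.115, 0.441], [-0.128, 0.349, -0.928, -0.495], [-0.016, 0.935, 0.354, 0.468], [0.0, 0.0, 0.0, 1.0]] 455.0117805941826
{'time': 0.1, 'qpos': [-1.416, 0.159, 1.598, 0.0, 1.386, -0.21], 'qd': [0.0, -0.001, -0.003, -0.0, -0.001, -0.001], 'effort': [0.001, -38.65, -32.296, 0.07, 0.034, -0.0], 'tool_pos': [0.205, -0.537, 0.214], 'tcp_rot': [[0.934, 0.357, -0.0], [0.357, -0.934, 0.002], [0.0, -0.002, -1.0]], 'force': [0.113, -0.618, -0.271], 'wrist_torque': [0.052, -0.026, 0.012], 'gripper_force': 0.0, 'grip_width': 0.092}
```

View pics/scene0.png

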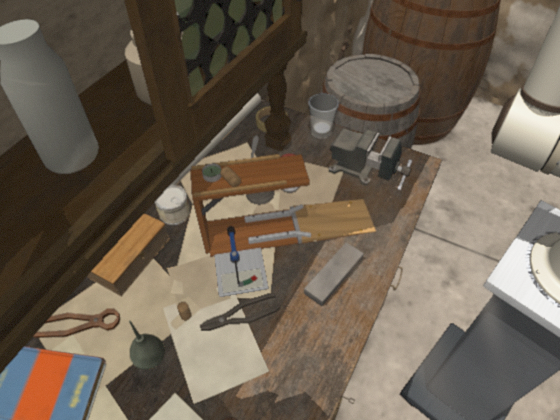

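View pics/side0.png

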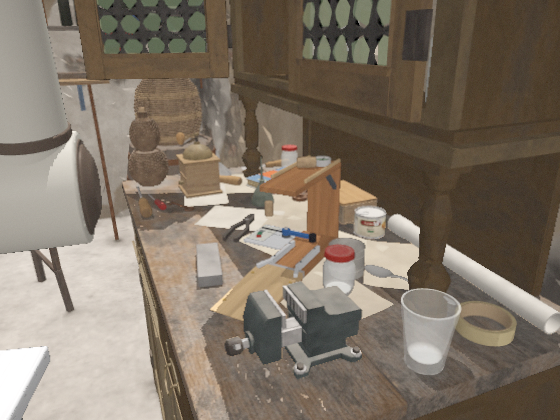

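The scene view shows the stone at about (335,272), the ramp from (300,222) to its foot at (372,218), the shelf at about (250,175) and the vice at (365,150). In the side view the stone is at (208,264), the jar at (339,270) and the vice at (300,325). Next I'll make a top-down height and colour map.

```bash
cat > td.py <<'E'
from h import *
def topdown(cs,x0,x1,y0,y1,zmax,res=0.001):
    H=int((x1-x0)/res);Wd=int((y1-y0)/res); img=np.zeros((H,Wd,3),np.uint8); Z=np.full((H,Wd),-1.)
    for c in cs:
        P=cloud(c).reshape(-1,3);C=c["pixels"].reshape(-1,3)
        m=np.isfinite(P[:,0])&(P[:,2]<zmax)&(P[:,0]>x0)&(P[:,0]<x1)&(P[:,1]>y0)&(P[:,1]<y1)
        P=P[m];C=C[m];o=np.argsort(P[:,2]);P=P[o];C=C[o]
        for p,q in zip(P,C):
            r=int((x1-p[0])/res);k=int((y1-p[1])/res)
            a=slice(max(r-1,0),r+1);b=slice(max(k-1,0),k+1)
            if p[2]>Z[r%H,k%Wd]: img[a,b]=q;Z[a,b]=p[2]
    return img,Z
E
python3 - <<'E'
from td import *
cs=[cap("scene"),cap("side")]
x0,x1,y0,y1=.3,.85,-.45,.35
img,Z=topdown(cs,x0,x1,y0,y1,.15)
for i in range(0,800,100): cv2.line(img,(i,0),(i,549),(90,90,90),1)
for i in range(0,550,100): cv2.line(img,(0,i),(799,i),(90,90,90),1)
cv2.imwrite("pics/td.png",img[...,::-1])
# stone: scene cloud points with height .02-.03 near pixel
c=cs[0];P=cloud(c)
for n,(u,v) in dict(stone=(335,272),foot=(368,218),rampmid=(340,220),shelf=(270,172),shelfnear=(302,170)).items(): print(n,P[v,u].round(3))
c=cs[1];P2=cloud(c)
for n,(u,v) in dict(stone=(208,250),jar=(339,253),vice=(330,295),tin=(370,212)).items(): print(n,P2[v,u].round(3))
E
```

```text
stone [0.399 0.382 0.024]
foot [0.441 0.199 0.002]
rampmid [0.484 0.253 0.008]
shelf [0.585 0.379 0.193]
shelfnear [0.542 0.332 0.193]
stone [0.405 0.416 0.025]
jar [0.65  0.239 0.086]
vice [0.599 0.102 0.086]
tin [0.799 0.502 0.055]
```

View pics/td.png

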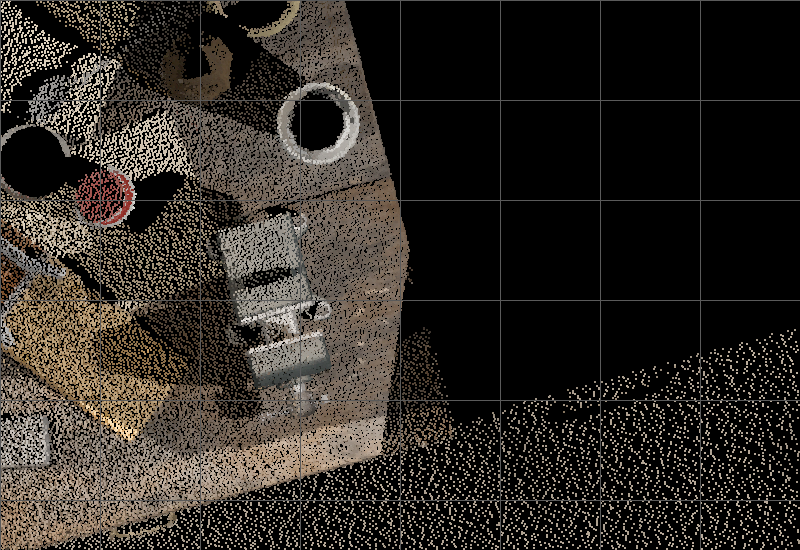

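The top-down map covers the ramp foot at about (150,410) px, the vice at (270,300) px and the jar at (105,197) px. The region needs shifting to +y, so I'll fit numerically.

Run:
```python
from td import *
cs=[cap("scene"),cap("side")]
x0,x1,y0,y1=.3,.95,.05,.75
img,Z=topdown(cs,x0,x1,y0,y1,.15)
for i in range(50,700,100): cv2.line(img,(i,0),(i,649),(90,90,90),1)
for i in range(50,650,100): cv2.line(img,(0,i),(699,i),(90,90,90),1)
cv2.imwrite("pics/td2.png",cv2.resize(img[...,::-1],(646,600)))
Ps=[cloud(c) for c in cs]
def rect(P,m,n):
    Q=P[m][:,:2].astype(np.float32); 
    lo,hi=np.percentile(Q,[.5,99.5],axis=0)
    r=cv2.minAreaRect(Q*1000); print(n,len(Q),np.round(r[0],1),np.round(r[1],1),round(r[2],2))
def comp(mask,seed):
    k,l=cv2.connectedComponents(mask.astype(np.uint8)); return l==l[seed[1],seed[0]]
P=Ps[0];z=P[...,2]
rect(P,comp((z>.02)&(z<.030),(335,272)),"stone scene")
m=comp((z>.186)&(z<.2),(270,172)); rect(P,m,"shelf scene")
m2=comp((Ps[1][...,2]>.018)&(Ps[1][...,2]<.03),(208,250)); rect(Ps[1],m2,"stone side")
# ramp: colour
hsv=cv2.cvtColor(cs[0]["pixels"],cv2.COLOR_RGB2HSV); s=hsv[218,345]; print(s)
d=np.abs(hsv.astype(int)-hsv[218,345]); m=comp((d[...,0]<7)&(d[...,1]<60)&(d[...,2]<60)&(z<.02),(345,218)); rect(P,m,"ramp")
A=P[m];c=np.linalg.lstsq(np.c_[A[:,:2],np.ones(len(A))],A[:,2],rcond=None)[0];print("ramp slope",np.degrees(np.arctan(np.hypot(*c[:2]))),"dir",np.degrees(np.arctan2(c[1],c[0])),"x-range")
```

```text
stone scene 1408 [403.  377.8] [ 49.8 153.9] 4.33
shelf scene 3072 [611.5 412.4] [231.7  82. ] 53.3
stone side 849 [405.6 377. ] [ 49.9 155.4] 3.01
[ 17 121 131]
ramp 36873 [588.8 328.1] [ 590.7 1058.9] 13.1
ramp slope 0.6265681038125137 dir -2.8459405953090444 x-range
```

View pics/td2.png

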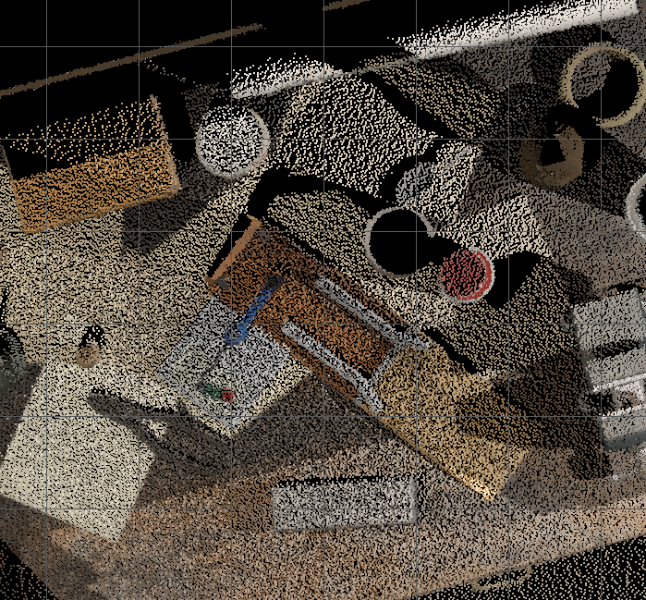

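The corrected map shows the shelf outline, rails, ramp (foot's left corner at about (490,498) px), stone at (345,503) px and the vice at the right. The holder pose from the shelf fit agrees with the ramp foot. Next I'll check the rails and lip, the vice, and any high obstacles.

```bash
cat >> h.py <<'E'
O=np.array([.5556,.3374]);TH=np.radians(53.3);R2=np.array([[np.cos(TH),-np.sin(TH)],[np.sin(TH),np.cos(TH)]])
def toH(P):
    Q=np.array(P,float).copy();Q[...,:2]=(Q[...,:2]-O)@R2;return Q
def toW(P):
    Q=np.array(P,float).copy();Q[...,:2]=Q[...,:2]@R2.T+O;return Q
E
python3 - <<'E'
from h import *
cs=[cap("scene"),cap("side")]
A=np.concatenate([cloud(c).reshape(-1,3) for c in cs]);A=A[np.isfinite(A[:,0])];H=toH(A)
def sel(x0,x1,y0,y1,z0,z1): return H[(H[:,0]>x0)&(H[:,0]<x1)&(H[:,1]>y0)&(H[:,1]<y1)&(H[:,2]>z0)&(H[:,2]<z1)]
r=sel(.02,.1,-.06,.06,.019,.026)
print("rail y hist",np.histogram(r[:,1]*1000,np.arange(-48,49,4)))
for x in range(-200,40,10 ):
    s=sel(x/1e3,x/1e3+.01,-.02,.02,-.01,.04); print(x+5,len(s),np.median(s[:,2]*1e3).round(1) if len(s) else None,end="; ")
r=sel(-.19,-.03,-.08,.08,.003,.02);print()
v=sel(-.4,-.05,-.35,-.02,.04,.13);print("vice",len(v),np.percentile(v,[0,2,50,98,100],axis=0).round(3).tolist())
vn=v[v[:,1]>np.percentile(v[:,1],95)];print(vn.mean(0).round(3))
for x in np.arange(-.4,0,.03):
    q=v[(v[:,0]>x)&(v[:,0]<x+.03)]
    if len(q)>5: print(round(x,2),q[:,1].max().round(3),q[:,2].max().round(3))
hi=A[(A[:,2]>.3)&(A[:,0]<1.2)&(A[:,0]>-.1)&(A[:,1]>-.5)]
for y in np.arange(-.5,1.0,.15):
    q=hi[(hi[:,1]>y)&(hi[:,1]<y+.15)]
    if len(q):
        i=q[:,0].argmin();print("high y",round(y,2),q[i].round(2),len(q))
E
```

```text
rail y hist (array([ 0,  0, 48, 73, 59, 20,  0,  0,  0,  0,  0,  0,  0,  0,  0,  0,  0,
       30, 56, 63, 50,  0,  0,  0]), array([-48, -44, -40, -36, -32, -28, -24, -20, -16, -12,  -8,  -4,   0,
         4,   8,  12,  16,  20,  24,  28,  32,  36,  40,  44,  48]))
-195 132 1.3; -185 142 1.8; -175 131 3.8; -165 122 4.5; -155 112 5.4; -145 96 5.9; -135 89 6.8; -125 83 7.5; -115 77 8.6; -105 80 9.0; -95 104 9.9; -85 112 10.4; -75 115 11.5; -65 115 12.3; -55 114 13.0; -45 111 13.5; -35 113 14.3; -25 109 15.4; -15 107 15.9; -5 110 16.4; 5 56 9.1; 15 75 8.6; 25 94 8.6; 35 92 8.8; 
vice 12499 [[-0.318, -0.35, 0.04], [-0.301, -0.346, 0.042], [-0.204, -0.173, 0.083], [-0.108, -0.079, 0.107], [-0.051, -0.067, 0.109]]
[-0.268 -0.08   0.068]
-0.34 -0.078 0.069
-0.31 -0.067 0.108
-0.28 -0.07 0.109
-0.25 -0.073 0.109
-0.22 -0.111 0.109
-0.19 -0.119 0.109
-0.16 -0.142 0.106
-0.13 -0.171 0.106
high y -0.05 [0.16 0.09 0.3 ] 21664
high y 0.1 [0.19 0.1  0.3 ] 27088
high y 0.25 [0.64 0.4  0.41] 10384
high y 0.4 [0.61 0.55 0.36] 20786
high y 0.55 [0.59 0.7  0.31] 21709
high y 0.7 [0.55 0.85 0.3 ] 15519
high y 0.85 [0.18 1.   0.41] 7208
```

servo_tool --pt "0 0 0 -0.067" --pt "0 0 0 -0.067" --pt "0 0 0 -0.067" --pt "0 0 0 -0.067" --pt "0 0 0 -0.067" --pt "0 0 0 -0.067" --pt "0 0 0 -0.067" --pt "0 0 0 -0.067" --pt "0 0 0 -0.067" --claw 1

```text
time: 1.3
tool_pos: [0.2051, -0.5371, 0.2146]
tcp_rot: [[-0.063, 0.998, -0.0], [0.998, 0.063, 0.0], [0.0, -0.0, -1.0]]
force: [-0.6, -0.1, -0.4]
grip_width: 0.0916
gripper_force: 0.0
```

servo_tool --pt "0.28 0.16 0 0" --pt "0.28 0.16 0 0" --pt "0.28 0.16 0 0" --pt "0.28 0.16 0 0" --pt "0.28 0.16 0 0" --pt "0.28 0.16 0 0" --pt "0.28 0.16 0 0" --pt "0.28 0.16 0 0" --pt "0.28 0.16 0 0" --pt "0.28 0.16 0 0"

```text
time: 2.3
tool_pos: [0.4215, -0.1024, 0.215]
tcp_rot: [[-0.057, 0.998, 0.001], [0.998, 0.057, -0.001], [-0.001, 0.001, -1.0]]
force: [2.5, -0.6, 0.6]
grip_width: 0.0918
gripper_force: 0.0
```

servo_tool --pt "0.318 0.008 0 0" --pt "0.318 0.008 0 0" --pt "0.318 0.008 0 0" --pt "0.318 0.008 0 0" --pt "0.318 0.008 0 0" --pt "0.318 0.008 0 0" --pt "0.318 0.008 0 0" --pt "0.318 0.008 0 0" --pt "0.318 0.008 0 0" --pt "0.318 0.008 0 0" --pt "0 0 0 0"

```text
time: 3.4
tool_pos: [0.4044, 0.3771, 0.214]
tcp_rot: [[-0.062, 0.998, -0.001], [0.998, 0.062, 0.001], [0.001, -0.001, -1.0]]
force: [0.2, -0.7, 0.9]
grip_width: 0.0921
gripper_force: 0.0
```

Run:
```python
from h import *
s=env.observe();print(np.round(s["tool_pos"],4),np.round(s["tcp_rot"],3).tolist(),np.round(s["qpos"],3))
c=cap("wrist");save(c,"w1");P=cloud(c);z=P[...,2]
m=((z>.019)&(z<.032)&(np.abs(P[...,0]-.404)<.07)&(np.abs(P[...,1]-.378)<.12)).astype(np.uint8)
k,l,st,ce=cv2.connectedComponentsWithStats(m);i=1+st[1:,4].argmax()
Q=P[l==i][:,:2].astype(np.float32)
print(cv2.minAreaRect(Q*1000),len(Q),np.median(z[l==i]))
c=cap("side");save(c,"s1")
```

```text
[0.4044 0.3771 0.214 ] [[-0.062, 0.998, -0.001], [0.998, 0.062, 0.001], [0.001, -0.001, -1.0]] [0.531 0.102 1.661 0.002 1.38  0.468]
((404.2530212402344, 377.5257873535156), (48.083648681640625, 151.05055236816406), 3.1746952533721924) 7252 0.02456978140297275
```

servo_tool --pt "0 0 0.3 0" --pt "0 0 0.3 0" --pt "0 0 0.3 0" --pt "0 0 0.3 0" --pt "0 0 0.1 0" --pt "0 0 0.06 0" --pt "0 0 0.03 0" --pt "0 0 0 0"

```text
time: 4.3
tool_pos: [0.4071, 0.3732, 0.0077]
tcp_rot: [[-0.057, 0.998, 0.002], [0.998, 0.057, 0.001], [0.001, 0.003, -1.0]]
force: [0.1, 0.1, -0.1]
grip_width: 0.0917
gripper_force: 0.0
```

View pics/s1.png

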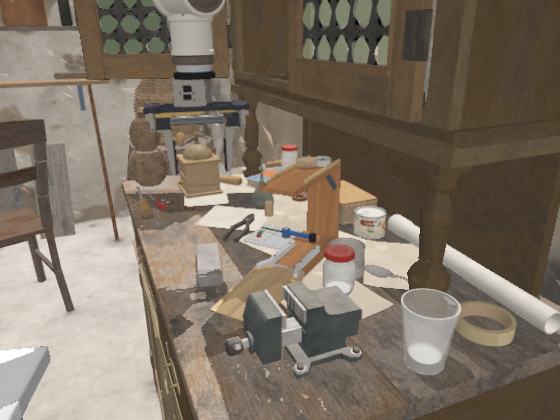

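The side view shows the gripper above the stone. Its body is a flat slab about 45 mm high (rows 102–125, x 145–248), with a slimmer coupling above it.

servo_tool --pt "0.027 -0.018 0.015 0" --pt "0 0 0 0"

```text
time: 4.5
tool_pos: [0.4033, 0.3775, 0.005]
tcp_rot: [[-0.057, 0.998, 0.002], [0.998, 0.057, 0.001], [0.001, 0.002, -1.0]]
force: [0.7, 0.5, -0.9]
grip_width: 0.0917
gripper_force: 0.0
```

servo_tool --pt "0 0 0 0" --pt "0 0 0 0" --pt "0 0 0 0" --pt "0 0 0 0" --pt "0 0 0 0" --pt "0 0 0 0" --pt "0 0 0 0" --claw 0

```text
time: 5.2
tool_pos: [0.4031, 0.3767, 0.0039]
tcp_rot: [[-0.057, 0.998, 0.001], [0.998, 0.057, 0.0], [0.0, 0.001, -1.0]]
force: [0.6, 0.6, -1.0]
grip_width: 0.0479
gripper_force: 30.0
```

servo_tool --pt "0 0 -0.1 0" --pt "0 0 -0.2 0" --pt "0 0 -0.3 0" --pt "0 0 -0.3 0" --pt "0 0 0 0"

```text
time: 5.7
tool_pos: [0.4065, 0.3791, 0.1467]
tcp_rot: [[-0.057, 0.998, 0.011], [0.998, 0.057, 0.007], [0.006, 0.012, -1.0]]
force: [0.9, 1.0, -3.9]
grip_width: 0.0482
gripper_force: 30.0
```

servo_tool --pt "0 0 0.067 0.0667" --pt "0 0 0.067 0.0667" --pt "0 0 0.067 0.0667" --pt "0 0 0.067 0.0667" --pt "0 0 0.067 0.0667" --pt "0 0 0 0"

```text
time: 6.3
tool_pos: [0.4001, 0.3751, 0.0855]
tcp_rot: [[0.599, 0.801, -0.006], [0.801, -0.599, -0.004], [-0.006, -0.003, -1.0]]
force: [0.0, 0.1, -5.0]
grip_width: 0.048
gripper_force: 30.0
```

servo_tool --pt "-0.07 0.24 0 0" --pt "-0.07 0.24 0 0" --pt "-0.06 0.24 0 0" --pt "-0.03 0.24 0 0" --pt "0 0 0 0"

```text
time: 6.8
tool_pos: [0.5003, 0.2596, 0.089]
tcp_rot: [[0.599, 0.801, 0.002], [0.801, -0.599, -0.001], [0.0, 0.002, -1.0]]
force: [-0.7, 0.5, -4.6]
grip_width: 0.0473
gripper_force: 30.0
```

```bash
sed -i 's/O=np.array(\[.5556,.3374\])/O=np.array([.557,.3364])/' h.py
cat > st.py <<'E'
from h import *
s=env.observe();R=np.array(s["tcp_rot"]);p=np.array(s["tool_pos"])
print("t",s["time"],"H",toH(p).round(4),"xang",np.degrees(np.arctan2(R[1,0],R[0,0])).round(2),"z",R[:,2].round(3),"q",np.round(s["qpos"],3),"F",np.round(s["force"],1),s["grip_width"])
E
python3 st.py
```

```text
t 6.8 H [-0.0954 -0.0004  0.089 ] xang 53.2 z [ 0.002 -0.001 -1.   ] q [ 0.265  0.258  1.743 -0.002  1.139  0.908] F [-0.7  0.5 -4.6] 0.04734450128095778
```

servo_tool --pt "0.015 0 0.2 0" --pt "0.015 0 0.14 0" --pt "0 0 0.07 0" --pt "0 0 0.03 0" --pt "0 0 0 0"

```text
time: 7.3
tool_pos: [0.4997, 0.2666, 0.0225]
tcp_rot: [[0.597, 0.802, -0.001], [0.802, -0.597, -0.0], [-0.001, -0.0, -1.0]]
force: [0.2, 0.2, -4.4]
grip_width: 0.0474
gripper_force: 30.0
```

```bash
python3 st.py
```

```text
t 7.3 H [-0.0902  0.0042  0.0225] xang 53.32 z [-0.001 -0.    -1.   ] q [0.277 0.365 1.76  0.    1.017 0.917] F [ 0.2  0.2 -4.4] 0.04735440877068323
```

servo_tool --pt "0 0.027 0.01 0" --pt "0 0 0.012 0" --pt "0 0 0 0"

```text
time: 7.6
tool_pos: [0.5039, 0.264, 0.0199]
tcp_rot: [[0.599, 0.801, 0.001], [0.801, -0.599, 0.0], [0.001, 0.001, -1.0]]
force: [-0.6, 0.9, -5.1]
grip_width: 0.0479
gripper_force: 30.0
```

```bash
python3 st.py
```

```text
t 7.6 H [-0.0898 -0.0007  0.0199] xang 53.23 z [ 0.001  0.    -1.   ] q [0.27  0.373 1.755 0.    1.012 0.912] F [-0.6  0.9 -5.1] 0.0478555904256792
```

servo_tool --pt "0 0 0.012 0" --pt "0 0 0.012 0" --pt "0 0 0 0"

```text
time: 7.9
tool_pos: [0.5038, 0.2639, 0.016]
tcp_rot: [[0.598, 0.801, 0.001], [0.801, -0.598, -0.0], [0.0, 0.001, -1.0]]
force: [-1.5, -2.9, -0.7]
grip_width: 0.0476
gripper_force: 30.0
```

servo_tool --pt "0 0 0 0" --pt "0 0 0 0" --pt "0 0 0 0" --pt "0 0 0 0" --pt "0 0 0 0" --claw 1

```text
time: 8.4
tool_pos: [0.5035, 0.2641, 0.0158]
tcp_rot: [[0.598, 0.801, 0.0], [0.801, -0.598, 0.0], [0.0, 0.0, -1.0]]
force: [-0.9, -0.1, 1.0]
grip_width: 0.0858
gripper_force: 0.0
```

servo_tool --pt "0 0 -0.1 0" --pt "0 0 -0.3 0" --pt "-0.1 0 -0.3 0" --pt "-0.2 0 -0.3 0" --pt "-0.3 0 0 0" --pt "-0.3 0 0 0" --pt "0 0 0 0"

```text
time: 9.1
tool_pos: [0.4207, 0.1552, 0.1622]
tcp_rot: [[0.6, 0.8, -0.002], [0.8, -0.6, -0.001], [-0.002, -0.001, -1.0]]
force: [0.6, 0.2, -0.6]
grip_width: 0.0918
gripper_force: 0.0
```

```bash
python3 st.py
cat > loc.py <<'E'
from h import *
for n in ("scene","side","wrist"):
    c=cap(n);P=toH(cloud(c));
    x,y,z=P[...,0],P[...,1],P[...,2]; ramp=np.clip(.002+.014*(x+.185)/.179,0,.016)
    m=((z>ramp+.017)&(z<ramp+.032)&(x>-.22)&(x<.1)&(np.abs(y)<.06)).astype(np.uint8)
    k,l,st,ce=cv2.connectedComponentsWithStats(m)
    if k<2: continue
    i=1+st[1:,4].argmax();Q=P[l==i].astype(np.float32);r=cv2.minAreaRect(Q[:,:2]*1000)
    print(n,len(Q),np.round(r[0],1),np.round(r[1],1),round(r[2],1),"zmid",np.median(Q[:,2]).round(4))
    cc=c["pixels"];cv2.imwrite(f"pics/{n}_last.png",cc[...,::-1])
E
python3 loc.py
```

```text
t 9.1 H [-0.2267  0.001   0.1622] xang 53.1 z [-0.002 -0.001 -1.   ] q [ 8.400e-02 -1.300e-01  1.995e+00 -1.000e-03  1.279e+00  7.280e-01] F [ 0.6  0.2 -0.6] 0.09176422885346915
scene 1138 [-91.    1.2] [ 51.7 151.8] 89.9 zmid 0.0341
side 1190 [-90.3  -1.6] [ 50.6 153.6] 89.5 zmid 0.0335
wrist 7937 [-121.1   -0.3] [48.8 89.6] 89.6 zmid 0.0318
```

servo_tool --pt "-0.03 -0.24 -0.17 0" --pt "-0.03 -0.24 -0.17 0" --pt "-0.03 -0.24 -0.17 0" --pt "-0.03 -0.24 -0.17 0" --pt "-0.03 -0.24 -0.17 0" --pt "-0.03 -0.24 -0.17 0" --pt "-0.03 -0.24 -0.17 0" --pt "-0.03 -0.24 -0.17 0" --pt "-0.03 -0.24 -0.17 0" --pt "-0.03 -0.24 -0.17 0"

```text
time: 10.25
tool_pos: [0.1071, 0.3386, 0.4196]
tcp_rot: [[0.597, 0.802, 0.001], [0.802, -0.597, 0.002], [0.002, -0.0, -1.0]]
force: [-0.3, 0.4, 0.7]
grip_width: 0.0921
gripper_force: 0.0
```

servo_tool --pt "0 0 -0.3 0" --pt "0 0 -0.3 0" --pt "0 0 -0.3 0" --pt "0 0 -0.3 0" --pt "0 0 -0.3 0" --pt "0 0 -0.3 0"

```text
time: 10.85
tool_pos: [0.1082, 0.3377, 0.6898]
tcp_rot: [[0.597, 0.802, 0.001], [0.802, -0.597, 0.002], [0.002, -0.0, -1.0]]
force: [0.3, 0.5, 1.2]
grip_width: 0.0916
gripper_force: 0.0
```

```bash
python3 st.py
```

```text
t 10.85 H [-0.2672  0.3606  0.6898] xang 53.34 z [ 0.001  0.002 -1.   ] q [ 0.916 -0.175  0.959  0.     2.356  1.556] F [0.3 0.5 1.2] 0.09163915826087603
```

servo_tool --pt "0 0 -0.3 0" --pt "0 0 -0.3 0" --pt "0 0 -0.3 0" --pt "0 0 -0.3 0" --pt "0 0 -0.3 0" --pt "0 0 -0.3 0"

```text
time: 11.45
tool_pos: [0.1017, 0.3206, 0.8199]
tcp_rot: [[0.595, 0.802, 0.057], [0.798, -0.598, 0.08], [0.098, -0.002, -0.995]]
force: [0.1, 0.6, -0.1]
grip_width: 0.0921
gripper_force: 0.0
```

```bash
python3 st.py
```

```text
t 11.45 H [-0.2848  0.3556  0.8199] xang 53.28 z [ 0.057  0.08  -0.995] q [0.893 0.086 0.32  0.012 2.637 1.545] F [ 0.1  0.6 -0.1] 0.09208482345074326
```

It leans, and in the right direction. I'll keep going.

servo_tool --pt "0 0 -0.3 0" --pt "0 0 -0.3 0" --pt "0 0 -0.3 0" --pt "0 0 -0.3 0" --pt "0 0 -0.3 0" --pt "0 0 -0.3 0"

```text
time: 12.05
tool_pos: [0.0738, 0.2771, 0.8642]
tcp_rot: [[0.579, 0.801, 0.152], [0.774, -0.599, 0.206], [0.256, -0.001, -0.967]]
force: [0.0, 0.4, 0.3]
grip_width: 0.0918
gripper_force: 0.0
```

```bash
python3 st.py
```

```text
t 12.05 H [-0.3363  0.3519  0.8642] xang 53.21 z [ 0.152  0.206 -0.967] q [0.854 0.006 0.24  0.042 2.637 1.535] F [0.  0.4 0.3] 0.09182359070502995
```

servo_tool --pt "0 0 -0.3 0" --pt "0 0 -0.3 0" --pt "0 0 -0.3 0" --pt "0 0 -0.3 0" --pt "0 0 -0.3 0" --pt "0 0 -0.3 0" --pt "0 0 -0.3 0" --pt "0 0 -0.3 0"

```text
time: 12.85
tool_pos: [-0.0016, 0.1971, 0.9049]
tcp_rot: [[0.541, 0.798, 0.266], [0.724, -0.603, 0.335], [0.428, 0.011, -0.904]]
force: [0.4, -0.4, 0.5]
grip_width: 0.0917
gripper_force: 0.0
```

```bash
python3 st.py
```

```text
t 12.85 H [-0.4456  0.3646  0.9049] xang 53.25 z [ 0.266  0.335 -0.904] q [ 1.053 -0.12   0.184 -0.135  2.637  1.564] F [ 0.4 -0.4  0.5] 0.09171662288171312
```

servo_tool --pt "0 0 -0.3 0" --pt "0 0 -0.3 0" --pt "0 0 -0.3 0" --pt "0 0 -0.3 0" --pt "0 0 -0.3 0" --pt "0 0 -0.3 0"

```text
time: 13.45
tool_pos: [-0.032, 0.0987, 0.9172]
tcp_rot: [[0.516, 0.808, 0.285], [0.693, -0.589, 0.415], [0.503, -0.016, -0.864]]
force: [0.0, -0.6, 0.1]
grip_width: 0.0919
gripper_force: 0.0
```

```bash
python3 st.py
```

```text
t 13.45 H [-0.5425  0.3302  0.9172] xang 53.36 z [ 0.285  0.415 -0.864] q [ 1.475 -0.21   0.183 -0.53   2.637  1.576] F [ 0.  -0.6  0.1] 0.09189998630590533
```

```bash
cat > mv.py <<'E'
import sys
from h import *
def rows(tgt,world=False):
    s=env.observe();R=np.array(s["tcp_rot"]);d=(np.array(tgt) if world else toW(tgt))-np.array(s["tool_pos"])
    print("H",toH(s["tool_pos"]).round(4),"world d",d.round(4),"tool units",(R.T@d/.15).round(3),"rows>=",np.linalg.norm(d)/.048)
rows([float(v) for v in sys.argv[2:5]],sys.argv[1]=="w")
E
python3 mv.py w .14 .38 .70
```

```text
H [-0.5425  0.3302  0.9172] world d [ 0.172   0.2813 -0.2172] tool units [ 1.162 -0.154  2.357] rows>= 8.225458520474863
```

servo_tool --pt "0.1 -0.014 0.2 0" --pt "0.1 -0.014 0.2 0" --pt "0.1 -0.014 0.2 0" --pt "0.1 -0.014 0.2 0" --pt "0.1 -0.014 0.2 0" --pt "0.1 -0.014 0.2 0" --pt "0.1 -0.014 0.2 0" --pt "0.1 -0.014 0.2 0" --pt "0.1 -0.014 0.2 0" --pt "0.1 -0.014 0.2 0" --pt "0.1 -0.014 0.2 0" --pt "0.1 -0.014 0.2 0"

```text
time: 14.65
tool_pos: [0.1141, 0.373, 0.7128]
tcp_rot: [[0.511, 0.802, 0.311], [0.691, -0.598, 0.406], [0.511, 0.008, -0.859]]
force: [0.4, 0.4, -0.5]
grip_width: 0.092
gripper_force: 0.0
```

```bash
python3 st.py;python3 mv.py w .28 .30 .35
```

```text
t 14.65 H [-0.2354  0.3769  0.7128] xang 53.55 z [ 0.311  0.406 -0.859] q [ 0.997 -0.475  1.222 -0.043  1.86   1.612] F [ 0.4  0.4 -0.5] 0.09199264988177627
H [-0.2354  0.3769  0.7128] world d [ 0.1659 -0.073  -0.3628] tool units [-1.008  1.158  2.226] rows>= 8.449399184333908
```

servo_tool --pt "-0.09 0.105 0.2 0" --pt "-0.09 0.105 0.2 0" --pt "-0.09 0.105 0.2 0" --pt "-0.09 0.105 0.2 0" --pt "-0.09 0.105 0.2 0" --pt "-0.09 0.105 0.2 0" --pt "-0.09 0.105 0.2 0" --pt "-0.09 0.105 0.2 0" --pt "-0.09 0.105 0.2 0" --pt "-0.09 0.105 0.2 0" --pt "-0.09 0.105 0.2 0"

```text
time: 15.75
tool_pos: [0.2797, 0.2994, 0.3539]
tcp_rot: [[0.511, 0.801, 0.312], [0.691, -0.598, 0.405], [0.511, 0.008, -0.859]]
force: [-0.6, -0.8, 0.2]
grip_width: 0.092
gripper_force: 0.0
```

```bash
python3 st.py;python3 mv.py h -.215 .055 .09
```

```text
t 15.75 H [-0.1954  0.2002  0.3539] xang 53.53 z [ 0.312  0.405 -0.859] q [ 0.247 -0.885  2.194  0.327  1.406  0.902] F [-0.6 -0.8  0.2] 0.09196312678235946
H [-0.1954  0.2002  0.3539] world d [ 0.1047 -0.1025 -0.2639] tool units [-1.015  0.954  1.453] rows>= 6.289746014846347
```

servo_tool --pt "-0.1 0.095 0.145 0" --pt "-0.1 0.095 0.145 0" --pt "-0.1 0.095 0.145 0" --pt "-0.1 0.095 0.145 0" --pt "-0.1 0.095 0.145 0" --pt "-0.1 0.095 0.145 0" --pt "-0.1 0.095 0.145 0" --pt "-0.1 0.095 0.145 0" --pt "-0.1 0.095 0.145 0" --pt "-0.1 0.095 0.145 0" --pt "0 0 0 0"

```text
time: 16.85
tool_pos: [0.3821, 0.1987, 0.0892]
tcp_rot: [[0.516, 0.8, 0.304], [0.69, -0.599, 0.406], [0.507, 0.001, -0.862]]
force: [-0.8, 0.4, 0.2]
grip_width: 0.0919
gripper_force: 0.0
```

```bash
python3 st.py;python3 mv.py h -.200 .055 .025; python3 loc.py
```

```text
t 16.85 H [-0.2149  0.0579  0.0892] xang 53.19 z [ 0.304  0.406 -0.862] q [-0.188 -0.477  2.509  0.595  0.948  0.14 ] F [-0.8  0.4  0.2] 0.09187006248515532
H [-0.2149  0.0579  0.0892] world d [ 0.0113  0.0102 -0.0642] tool units [-0.131  0.019  0.419] rows>= 1.3745071454671194
scene 1137 [-91.2   1.8] [ 52.1 152.6] 89.9 zmid 0.0341
side 1187 [-89.9  -1.3] [ 50.9 154.6] 87.9 zmid 0.0335
wrist 12845 [-90.7  -0. ] [152.   48.8] 0.1 zmid 0.0333
```

```bash
python3 mv.py h -.200 .055 .014
python3 - <<'E'
from h import *
R=np.array(env.observe()["tcp_rot"]);d=np.array([np.cos(TH),np.sin(TH),.0782]);print((R.T@d).round(4))
E
```

```text
H [-0.2128  0.0564  0.094 ] world d [ 0.0087  0.0094 -0.08  ] tool units [-0.2    0.005  0.502] rows>= 1.687367575418968
[8.993e-01 5.000e-04 4.442e-01]
```

servo_tool --pt "-0.07 0 0.17 0" --pt "-0.07 0 0.17 0" --pt "-0.04 0 0.1 0" --pt "-0.02 0.005 0.06 0" --pt "0 0 0 0" --pt "0 0 0 0"

```text
time: 17.6
tool_pos: [0.394, 0.2088, 0.0148]
tcp_rot: [[0.509, 0.802, 0.313], [0.692, -0.597, 0.406], [0.512, 0.01, -0.859]]
force: [-0.5, -0.9, -0.3]
grip_width: 0.0923
gripper_force: 0.0
```

```bash
python3 st.py;python3 mv.py h -.180 .055 .012
```

```text
t 17.6 H [-0.1997  0.0544  0.0148] xang 53.68 z [ 0.313  0.406 -0.859] q [-0.146 -0.188  2.499  0.766  0.7   -0.076] F [-0.5 -0.9 -0.3] 0.09226096692445562
H [-0.1997  0.0544  0.0148] world d [ 0.0113  0.0161 -0.0028] tool units [ 0.103 -0.004  0.083] rows>= 0.414330309178978
```

servo_tool --pt "0.05 0 0.04 0" --pt "0.05 0 0.04 0" --pt "0.03 0 0.015 0" --pt "0.03 0 0.015 0" --pt "0.03 0 0.015 0" --pt "0.04 0 0.02 0" --pt "0.04 0 0.02 0" --pt "0.04 0 0.02 0" --pt "0 0 0 0"

```text
time: 18.5
tool_pos: [0.4259, 0.2524, 0.0135]
tcp_rot: [[0.51, 0.802, 0.311], [0.692, -0.597, 0.406], [0.511, 0.008, -0.859]]
force: [-0.6, -0.3, 0.6]
grip_width: 0.0916
gripper_force: 0.2
```

```bash
python3 st.py; python3 loc.py;python3 mv.py h -.110 .055 .017
```

```text
t 18.5 H [-0.1457  0.0549  0.0135] xang 53.59 z [ 0.311  0.406 -0.859] q [ 0.005 -0.041  2.375  0.785  0.609  0.032] F [-0.6 -0.3  0.6] 0.09161065148016181
scene 1225 [-78.5   1.3] [ 50.9 184.1] 88.5 zmid 0.0362
side 1176 [-77.   -2.3] [ 49.4 182.1] 88.2 zmid 0.0354
wrist 23909 [-74.1  -1. ] [ 48.3 127.8] 88.4 zmid 0.0346
H [-0.1463  0.0552  0.0131] world d [0.0219 0.029  0.0039] tool units [0.222 0.001 0.102] rows>= 0.7614747872002121
```

View pics/wrist_last.png

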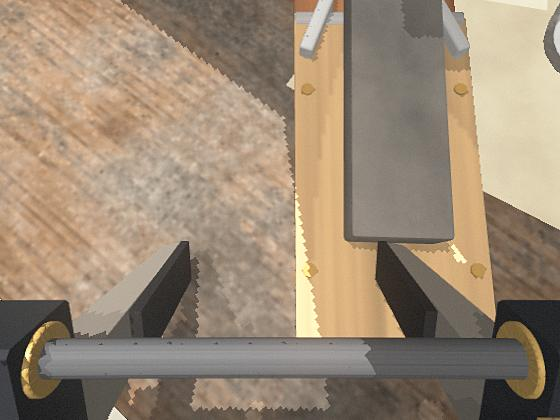

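The wrist view shows the right finger tip touching the stone's rear face left of centre (383,242; the stone spans 347–453), and the stone has yawed by about 1.5°. I'll back off and push further right.

servo_tool --pt "-0.04 0 -0.02 0" --pt "0 0.04 0 0" --pt "0 0.03 0 0" --pt "0.03 0 0.015 0" --pt "0.04 0 0.02 0" --pt "0.04 0 0.02 0" --pt "0.04 0 0.02 0" --pt "0.04 0 0.02 0" --pt "0.04 0 0.02 0" --pt "0 0 0 0"

```text
time: 19.65
tool_pos: [0.4533, 0.272, 0.0158]
tcp_rot: [[0.51, 0.802, 0.311], [0.692, -0.597, 0.406], [0.511, 0.008, -0.859]]
force: [-0.3, -0.2, -0.1]
grip_width: 0.0919
gripper_force: 0.1
```

```bash
sed -i 's/r=cv2.minAreaRect/q=Q[(Q[:,0]>Q[:,0].max()-.1)];r=cv2.minAreaRect/; s/Q\[:,:2\]\*1000/q[:,:2]*1000/' loc.py; python3 st.py; python3 loc.py;python3 mv.py h -.06 .045 .021
```

```text
t 19.65 H [-0.1136  0.0446  0.0158] xang 53.61 z [ 0.311  0.406 -0.859] q [0.059 0.042 2.285 0.774 0.587 0.089] F [-0.3 -0.2 -0.1] 0.09190764801705249
scene 1252 [-3.5  0.9] [51.5 99.3] 89.0 zmid 0.0386
side 1041 [-2.9 -2.4] [50.4 99.6] 87.9 zmid 0.038
wrist 23598 [-26.   -0.3] [ 49. 100.] 89.0 zmid 0.0371
H [-0.1145  0.0448  0.0155] world d [0.0324 0.0438 0.0055] tool units [ 0.331 -0.001  0.154] rows>= 1.1406058538368877
```

```bash
python3 mv.py h -.04 .045 .0245
```

```text
H [-0.1145  0.0448  0.0155] world d [0.0443 0.0598 0.009 ] tool units [ 0.458 -0.001  0.202] rows>= 1.5628059462732697
```

servo_tool --pt "0.04 0 0.018 0" --pt "0.04 0 0.018 0" --pt "0.04 0 0.018 0" --pt "0.04 0 0.018 0" --pt "0.04 0 0.018 0" --pt "0.04 0 0.018 0" --pt "0.04 0 0.018 0" --pt "0.04 0 0.018 0" --pt "0 0 0 0"

```text
time: 20.7
tool_pos: [0.4849, 0.3139, 0.0221]
tcp_rot: [[0.51, 0.802, 0.312], [0.691, -0.597, 0.406], [0.512, 0.008, -0.859]]
force: [1.1, -0.1, 0.2]
grip_width: 0.0921
gripper_force: 0.0
```

```bash
python3 st.py; python3 loc.py; python3 mv.py h -.03 .045 .025
```

```text
t 20.7 H [-0.0611  0.0443  0.0221] xang 53.6 z [ 0.312  0.406 -0.859] q [0.159 0.139 2.161 0.73  0.556 0.222] F [ 1.1 -0.1  0.2] 0.09209700477321237
scene 1158 [49.1  3.9] [50.4 99.9] 89.9 zmid 0.0386
side 706 [48.3 -1.1] [100.2  48.5] 0.9 zmid 0.0382
wrist 22650 [33.8  1.9] [100.4  48.2] 0.8 zmid 0.0399
H [-0.0623  0.0448  0.0214] world d [0.0191 0.026  0.0036] tool units [ 0.197 -0.001  0.089] rows>= 0.6763859326249967
```

servo_tool --pt "0.04 0 0.018 0" --pt "0.04 0 0.018 0" --pt "0.04 0 0.018 0" --pt "0.04 0 0.018 0" --pt "0.03 0 0.015 0" --pt "0 0 0 0"

```text
time: 21.45
tool_pos: [0.5034, 0.3387, 0.0252]
tcp_rot: [[0.51, 0.802, 0.311], [0.692, -0.597, 0.406], [0.512, 0.008, -0.859]]
force: [-0.4, 0.4, -0.0]
grip_width: 0.0915
gripper_force: 0.1
```

```bash
python3 st.py; python3 loc.py; python3 mv.py h -.012 .045 .026
python3 - <<'E'
from h import *
c=cap("wrist");save(c,"w3");
E
```

```text
t 21.45 H [-0.0302  0.0444  0.0252] xang 53.59 z [ 0.311  0.406 -0.859] q [0.209 0.195 2.085 0.696 0.546 0.301] F [-0.4  0.4 -0. ] 0.09146384900258224
scene 997 [49.9  2.8] [100.  51.] 0.7 zmid 0.0382
side 548 [49.8 -1.7] [100.6  48.2] 2.2 zmid 0.0377
wrist 20903 [50.   1.5] [100.7  48.4] 1.2 zmid 0.0385
H [-0.0308  0.0443  0.0252] world d [0.0107 0.0155 0.0008] tool units [ 0.11  -0.004  0.059] rows>= 0.3918186470798638
```

View pics/w3.png

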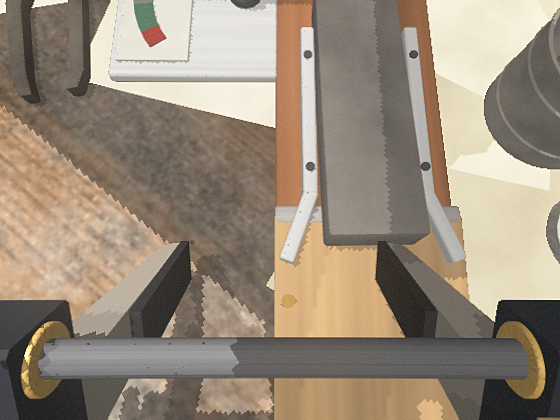

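The wrist view shows the stone entering between the rails with its rear at about (377,240), just short of the lip at row 215. The scale is at the upper left.

servo_tool --pt "0.023 0 0.0125 0" --pt "0.023 0 0.0125 0" --pt "0.023 0 0.0125 0" --pt "0.023 0 0.0125 0" --pt "0 0 0 0"

```text
time: 22.15
tool_pos: [0.5117, 0.3509, 0.0249]
tcp_rot: [[0.511, 0.802, 0.31], [0.692, -0.597, 0.406], [0.51, 0.007, -0.86]]
force: [-1.5, -2.3, -1.7]
grip_width: 0.092
gripper_force: 1.3
```

```bash
sed -i 's/x<.1)/x<.18)/' loc.py
cat > rear.py <<'E'
from h import *
c=cap("wrist");P=toH(cloud(c));x,y,z=P[...,0],P[...,1],P[...,2]
b=np.abs(y)<.018
prof=[]
for a in range(-30,90,4):
    m=b&(x>a/1e3)&(x<(a+4)/1e3)&(z>.012)&(z<.06); prof.append((a+2,round(float(np.median(z[m]))*1e3,1),int(m.sum())) if m.sum()>5 else (a+2,None))
print(prof)
c=cap("scene");save(c,"sc_last")
u,v=215,235;cv2.imwrite("pics/pt.png",cv2.resize(c["pixels"][225:305,205:275][...,::-1],None,fx=7,fy=7,interpolation=cv2.INTER_CUBIC))
E
python3 st.py; python3 rear.py; python3 mv.py h -.008 .045 .0265
```

```text
t 22.15 H [-0.0155  0.045   0.0249] xang 53.55 z [ 0.31   0.406 -0.86 ] q [0.231 0.226 2.048 0.679 0.542 0.337] F [-1.5 -2.3 -1.7] 0.09197019208254942
[(-28, 15.4, 542), (-24, 24.7, 660), (-20, 33.6, 733), (-16, 16.9, 615), (-12, 16.7, 526), (-8, 31.8, 992), (-4, 40.7, 679), (0, 40.6, 633), (4, 40.3, 615), (8, 40.0, 613), (12, 39.9, 609), (16, 39.6, 576), (20, 39.4, 577), (24, 39.1, 559), (28, 38.9, 554), (32, 38.7, 528), (36, 38.5, 536), (40, 38.3, 522), (44, 38.0, 497), (48, 37.8, 492), (52, 37.6, 499), (56, 37.4, 436), (60, 37.1, 294), (64, 36.9, 268), (68, 36.7, 243), (72, 36.4, 225), (76, 36.2, 210), (80, 36.1, 212), (84, 35.9, 193), (88, 35.6, 206)]
H [-0.0155  0.0449  0.0251] world d [0.0044 0.0061 0.0014] tool units [ 0.048 -0.001  0.017] rows>= 0.15973277278823553
```

View pics/pt.png

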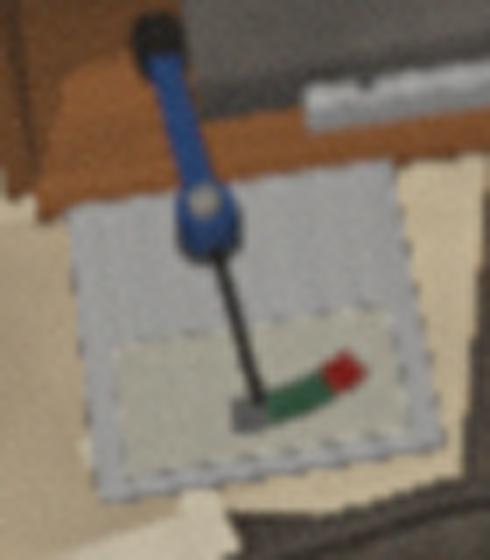

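The pointer (260,395 in the crop) is at the grey/green border and the stone's rear is at about x = -7, as expected. Now small steps.

servo_tool --pt "0.016 0 0.007 0" --pt "0.016 0 0.007 0" --pt "0.014 0 0.007 0" --pt "0 0 0 0"

```text
time: 22.65
tool_pos: [0.5165, 0.3565, 0.0259]
tcp_rot: [[0.511, 0.801, 0.311], [0.692, -0.598, 0.405], [0.51, 0.008, -0.86]]
force: [-2.0, -4.6, -1.8]
grip_width: 0.0917
gripper_force: 2.5
```

```bash
python3 st.py; python3 rear.py
```

```text
t 22.65 H [-0.0081  0.0445  0.0259] xang 53.53 z [ 0.311  0.405 -0.86 ] q [0.241 0.239 2.029 0.669 0.54  0.357] F [-2.  -4.6 -1.8] 0.0917417363702602
[(-28, 15.1, 537), (-24, 15.5, 548), (-20, 15.9, 544), (-16, 17.0, 637), (-12, 32.7, 733), (-8, 17.4, 622), (-4, 17.2, 517), (0, 35.0, 1043), (4, 41.5, 655), (8, 41.3, 632), (12, 41.0, 614), (16, 40.7, 607), (20, 40.5, 442), (24, 40.2, 290), (28, 40.0, 258), (32, 39.8, 227), (36, 39.5, 200), (40, 39.2, 195), (44, 39.0, 197), (48, 38.7, 188), (52, 38.5, 191), (56, 38.1, 192), (60, 38.1, 187), (64, 37.8, 186), (68, 37.4, 182), (72, 37.4, 178), (76, 37.0, 172), (80, 36.7, 173), (84, 36.5, 170), (88, 36.4, 164)]
```

servo_tool --pt "0.014 0 0.0085 0" --pt "0.004 0 0.013 0" --pt "0 0 0.01 0" --pt "0 0 0 0"

```text
time: 23.15
tool_pos: [0.5189, 0.3599, 0.0226]
tcp_rot: [[0.512, 0.801, 0.31], [0.692, -0.598, 0.405], [0.509, 0.007, -0.86]]
force: [-2.4, -6.2, -2.4]
grip_width: 0.0918
gripper_force: 3.3
```

```bash
python3 st.py; python3 rear.py
```

```text
t 23.15 H [-0.0039  0.0446  0.0226] xang 53.5 z [ 0.31   0.405 -0.86 ] q [0.248 0.254 2.018 0.67  0.534 0.36 ] F [-2.4 -6.2 -2.4] 0.09176834152908364
[(-28, 15.0, 615), (-24, 15.5, 558), (-20, 15.9, 559), (-16, 16.3, 555), (-12, 35.3, 795), (-8, 28.4, 723), (-4, 17.8, 604), (0, 31.5, 375), (4, 33.3, 813), (8, 38.2, 428), (12, 38.1, 380), (16, 38.0, 357), (20, 37.8, 325), (24, 37.7, 316), (28, 37.4, 303), (32, 37.3, 298), (36, 37.1, 305), (40, 37.1, 290), (44, 36.9, 290), (48, 36.6, 277), (52, 36.5, 283), (56, 36.4, 279), (60, 36.1, 260), (64, 36.0, 256), (68, 35.8, 263), (72, 35.7, 253), (76, 35.5, 256), (80, 35.5, 242), (84, 35.2, 244), (88, 35.0, 241)]
```

The stone follows the fingers down and its rear edge is already below the lip top. I'll lower a touch more, then draw back slowly.

servo_tool --pt "-0.003 0 0.007 0" --pt "0 0 0 0"

```text
time: 23.45
tool_pos: [0.5189, 0.3599, 0.0214]
tcp_rot: [[0.512, 0.801, 0.31], [0.692, -0.598, 0.405], [0.509, 0.007, -0.86]]
force: [-3.1, -6.6, -2.9]
grip_width: 0.0917
gripper_force: 3.5
```

```bash
python3 st.py; python3 rear.py
```

```text
t 23.45 H [-0.0039  0.0446  0.0214] xang 53.49 z [ 0.31   0.405 -0.86 ] q [0.248 0.257 2.018 0.673 0.532 0.357] F [-3.1 -6.6 -2.9] 0.09169854467012561
[(-28, 15.1, 614), (-24, 15.5, 574), (-20, 15.9, 575), (-16, 16.5, 582), (-12, 39.1, 850), (-8, 27.1, 712), (-4, 17.8, 607), (0, 28.7, 389), (4, 32.6, 851), (8, 37.0, 490), (12, 37.0, 429), (16, 36.9, 391), (20, 36.7, 365), (24, 36.6, 348), (28, 36.5, 339), (32, 36.3, 329), (36, 36.3, 336), (40, 36.2, 311), (44, 36.0, 322), (48, 35.8, 309), (52, 35.7, 303), (56, 35.6, 302), (60, 35.4, 294), (64, 35.3, 292), (68, 35.2, 283), (72, 35.0, 282), (76, 34.9, 275), (80, 34.8, 264), (84, 34.7, 277), (88, 34.6, 265)]
```

servo_tool --pt "-0.012 0 -0.006 0" --pt "-0.012 0 -0.007 0" --pt "-0.02 0 -0.012 0" --pt "-0.03 0 -0.018 0" --pt "-0.04 0 -0.024 0" --pt "0 0 0 0"

```text
time: 24.15
tool_pos: [0.5074, 0.3443, 0.0225]
tcp_rot: [[0.511, 0.801, 0.311], [0.691, -0.598, 0.406], [0.511, 0.008, -0.859]]
force: [0.1, -0.2, -0.2]
grip_width: 0.0917
gripper_force: 0.0
```

```bash
python3 st.py; python3 rear.py; python3 loc.py
```

```text
t 24.15 H [-0.0233  0.0445  0.0225] xang 53.53 z [ 0.311  0.406 -0.859] q [0.219 0.215 2.068 0.694 0.538 0.311] F [ 0.1 -0.2 -0.2] 0.09167778750326938
[(-28, 30.0, 736), (-24, 16.2, 628), (-20, 16.2, 547), (-16, 16.0, 438), (-12, 16.1, 486), (-8, 16.5, 535), (-4, 16.5, 494), (0, 24.0, 1157), (4, 35.2, 602), (8, 35.2, 588), (12, 35.1, 566), (16, 35.0, 551), (20, 35.0, 553), (24, 34.8, 520), (28, 34.8, 525), (32, 34.7, 519), (36, 34.7, 509), (40, 34.5, 510), (44, 34.4, 492), (48, 34.4, 479), (52, 34.3, 474), (56, 34.3, 479), (60, 34.2, 444), (64, 34.1, 462), (68, 34.0, 448), (72, 34.0, 443), (76, 33.9, 426), (80, 33.8, 430), (84, 33.8, 413), (88, 33.8, 415)]
scene 847 [101.5   4.3] [101.2  49. ] 2.9 zmid 0.0346
side 473 [99.8 -0.8] [100.   48.1] 0.3 zmid 0.0342
wrist 16715 [74.2  1.1] [100.6  48.1] 1.0 zmid 0.0343
```

View pics/pt.png

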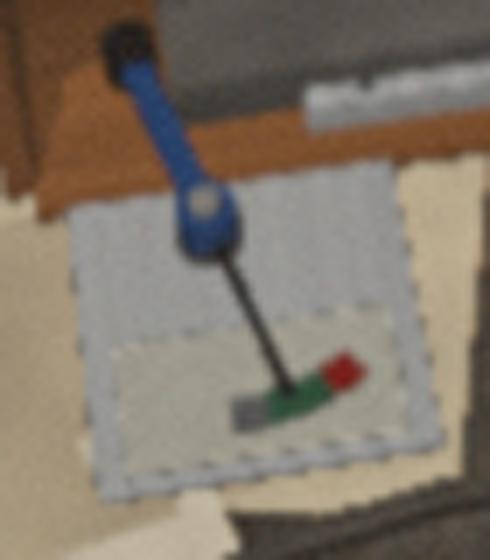

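The pointer (288,385) is in mid-green, but the stone's rear is still about 3 mm high, tilted 1°. I'll press on its top near the rear edge.

servo_tool --pt "0.056 0 -0.095 0" --pt "0.056 0 -0.095 0" --pt "0.055 0 0.033 0" --pt "0.055 0 0.033 0" --pt "0.055 0 0.033 0" --pt "0 0 0 0"

```text
time: 25.0
tool_pos: [0.5249, 0.3689, 0.0544]
tcp_rot: [[0.511, 0.802, 0.31], [0.692, -0.597, 0.406], [0.51, 0.007, -0.86]]
force: [-0.2, 0.1, -0.3]
grip_width: 0.0919
gripper_force: 0.0
```

```bash
python3 st.py; python3 mv.py h .006 .045 .042
```

```text
t 25.0 H [0.0068 0.0452 0.0544] xang 53.58 z [ 0.31   0.406 -0.86 ] q [0.262 0.21  1.989 0.598 0.587 0.456] F [-0.2  0.1 -0.3] 0.09194171995129433
H [0.0068 0.0452 0.0544] world d [-0.0004 -0.0008 -0.0124] tool units [-0.047  0.     0.069] rows>= 0.2598330082806189
```

servo_tool --pt "-0.024 0 0.036 0" --pt "-0.022 0 0.036 0" --pt "-0.007 0 0.0115 0" --pt "-0.007 0 0.0115 0" --pt "0 0 0 0"

```text
time: 25.5
tool_pos: [0.5242, 0.3672, 0.0379]
tcp_rot: [[0.511, 0.801, 0.31], [0.691, -0.598, 0.405], [0.51, 0.007, -0.86]]
force: [-0.4, -0.1, -0.4]
grip_width: 0.0921
gripper_force: 0.0
```

```bash
python3 st.py; python3 rear.py
```

```text
t 25.5 H [0.0051 0.0447 0.0379] xang 53.51 z [ 0.31   0.405 -0.86 ] q [0.259 0.24  1.996 0.63  0.558 0.416] F [-0.4 -0.1 -0.4] 0.09210540615062102
[(-28, 14.9, 148), (-24, 15.2, 127), (-20, 15.4, 132), (-16, 15.7, 127), (-12, 16.1, 105), (-8, 16.5, 120), (-4, 16.6, 102), (0, 17.6, 136), (4, 35.2, 75), (8, 35.2, 72), (12, 35.1, 76), (16, 35.0, 68), (20, 34.8, 66), (24, 34.9, 71), (28, 34.8, 63), (32, 34.8, 66), (36, 34.6, 67), (40, 34.5, 64), (44, 34.6, 62), (48, 34.5, 63), (52, 34.3, 60), (56, 34.3, 60), (60, 34.3, 62), (64, 34.0, 58), (68, 33.9, 56), (72, 34.0, 60), (76, 33.7, 52), (80, 33.8, 49), (84, 33.7, 56), (88, 33.7, 54)]
```

Not touching yet. Lower further in 1 mm steps.

servo_tool --pt "-0.0034 0 0.0057 0" --pt "-0.0034 0 0.0057 0" --pt "-0.0034 0 0.0057 0" --pt "0 0 0 0"

```text
time: 26.0
tool_pos: [0.5245, 0.3674, 0.0354]
tcp_rot: [[0.511, 0.801, 0.311], [0.691, -0.598, 0.405], [0.511, 0.008, -0.86]]
force: [0.4, -0.5, -0.0]
grip_width: 0.0922
gripper_force: 0.2
```

```bash
python3 st.py; python3 rear.py | cut -c1-420
```

```text
t 26.0 H [0.0054 0.0446 0.0354] xang 53.54 z [ 0.311  0.405 -0.86 ] q [0.26  0.246 1.995 0.636 0.553 0.409] F [ 0.4 -0.5 -0. ] 0.09216712852572513
[(-28, 14.8, 166), (-24, 15.1, 154), (-20, 15.5, 152), (-16, 15.8, 155), (-12, 16.1, 149), (-8, 16.6, 126), (-4, 16.4, 140), (0, 18.6, 162), (4, 33.3, 99), (8, 33.1, 98), (12, 33.2, 99), (16, 33.1, 98), (20, 33.2, 95), (24, 33.1, 97), (28, 33.0, 92), (32, 33.1, 87), (36, 33.2, 87), (40, 33.0, 87), (44, 32.9, 87), (48, 32.9, 80), (52, 33.0, 82), (56, 32.9, 82), (60, 33.0, 83), (64, 33.1, 76), (68, 32.8, 71), (72, 32.9
```

The stone is flat now at z = 33 throughout, including the ~1 mm bias. I'll withdraw up and back.

servo_tool --pt "0.01 0 -0.017 0" --pt "0.058 0 -0.098 0" --pt "-0.1 0 -0.06 0" --pt "-0.2 0 -0.12 0" --pt "-0.2 0 -0.12 0" --pt "-0.1 0 -0.2 0" --pt "0 0 -0.3 0" --pt "0 0 -0.3 0" --pt "0 0 0 0"

```text
time: 27.0
tool_pos: [0.4306, 0.237, 0.1588]
tcp_rot: [[0.505, 0.8, 0.324], [0.691, -0.6, 0.404], [0.518, 0.02, -0.855]]
force: [-0.1, -0.4, 0.8]
grip_width: 0.0922
gripper_force: 0.0
```

```bash
python3 st.py; python3 rear.py; python3 loc.py
python3 - <<'E'
import cv2
a=cv2.imread("pics/pt.png");b=cv2.imread("pics/side_last.png")
b=cv2.imread("pics/scene_last.png")[130:330,150:400];b=cv2.resize(b,(620,496))[:, :300*1]
a=cv2.resize(a,(434,496));c=cv2.imread("pics/scene_last.png")[130:330,170:400];c=cv2.resize(c,(366,318));
import numpy as np
o=np.zeros((496,800,3),np.uint8);o[:,:434]=a;o[:318,434:]=c;cv2.imwrite("pics/fin.png",o)
E
```

```text
t 27.0 H [-0.1552  0.042   0.1588] xang 53.83 z [ 0.324  0.404 -0.855] q [-0.041 -0.404  2.316  0.535  0.958  0.344] F [-0.1 -0.4  0.8] 0.09217688891747616
[(-28, 14.8, 152), (-24, 15.0, 139), (-20, 15.3, 151), (-16, 15.7, 147), (-12, 15.9, 142), (-8, 16.5, 145), (-4, 16.6, 138), (0, 24.1, 463), (4, 33.1, 157), (8, 32.9, 144), (12, 33.0, 138), (16, 32.9, 141), (20, 33.0, 146), (24, 33.0, 136), (28, 32.8, 138), (32, 32.9, 137), (36, 32.8, 134), (40, 32.9, 136), (44, 33.0, 131), (48, 33.1, 138), (52, 33.0, 127), (56, 32.9, 125), (60, 33.0, 135), (64, 33.0, 127), (68, 33.0, 123), (72, 33.0, 130), (76, 32.9, 123), (80, 32.8, 123), (84, 32.8, 121), (88, 32.7, 122)]
scene 595 [100.2   4.1] [100.   48.6] 0.4 zmid 0.034
side 250 [78.3 -1.1] [100.9  45.7] 3.0 zmid 0.0335
wrist 2027 [45.8  0.9] [91.2 47.3] 1.7 zmid 0.0335
```

View pics/fin.png

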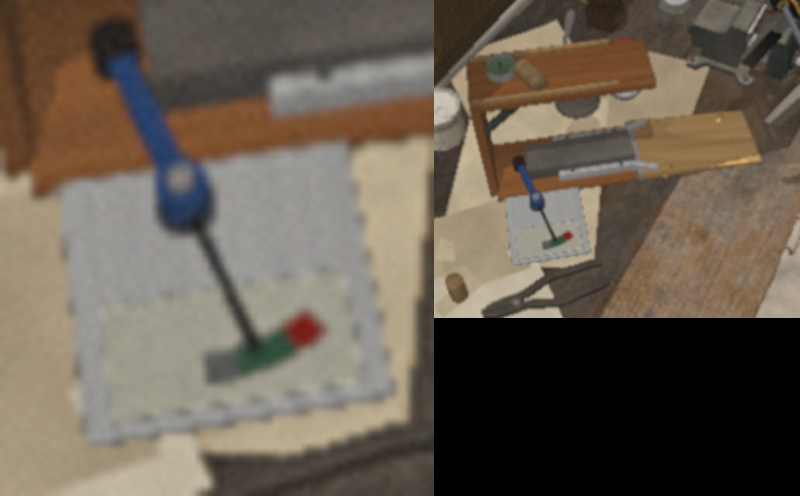

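The final views show the stone flat in the bed against the lip, the pointer at (258,345) in the green, and the hand clear.

```bash
python3 -c "
from bench import env; print(env.sign_off())"
```

```text
the job is handed in; nothing more can be done
None
```

The whetstone is lying flat in the bed behind the lip with the pointer in the green, and the job was handed in at about 27 s; the jar, tin and pliers were not touched.

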